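# Pack the sauce jars in the sterilising basket, lid down and latched

### The job

Pack the filled, capped sauce jars for sterilising: stand every one of them upright in the steel basket, setting each down on its floor rather than dropping it, and once all are in shut the lid fully and then swing both latch arms in over it until they rest home in their catches. Leave the open empty jar, the bowl of caps and the bottle where they are.

Things in the scene. Friction and masses are not known exactly. Their poses are not given: they have to be found in the camera images.
- basket: stainless perforated basket, open on top, 218 mm (x) by 230 mm (y) outside, 210 by 222 inside, walls 4 mm thick, rim 90 mm and flat slotted floor 14 mm above the worktop; fixed. Origin at its underside's centre, worktop height, z up. Lid hinged on the -y wall, latches outside the +y wall, lifting handles 26 mm out from the x ends. Two rows of three jars fit: y = -40, 50 mm; x = -70, 0, 70 mm
- lid (a joint): angle of the basket's lid: 0 = shut on the rim (hard stop), grows as it opens, limit 2.0; starts open, leaning back past upright at 1.75 to 1.92. The hinge is stiff: the lid stays where it is left and needs 1 to 5 N at its free edge to move. It can be pushed over from behind and pressed down near its free edge
- lid_hinge (a point): middle of the hinge line: basket frame (0, -115, 90) mm. Its x is the basket's; y points from hinge to free edge (across the basket when shut, turning up with the lid); z is the normal of the upper face. Lid sheet: 218 by 230 mm, 5 mm thick, upper face at z = 5.5 mm. On it a bow handle along x (8 mm bar, 90 long, 34 high, at y = 105) and two C-shaped catches (22 high, at y = 208, x = -46 and 46)
- lid_edge (a point): middle of the lid's free edge, 230 mm from the hinge line, half-way through its thickness
- latch_front (a joint): angle of the front (nearer the robot, -x) latch: 0 = in over the lid, home in its catch (hard stop); grows as it swings out towards the basket's -x (clockwise from above); starts at 1.62 to 1.85, clear of the lid; limit 1.9. The arm, 15 mm wide, turns level on an upright pivot; slightly stiff (about 2 N at the pin), it stays where it is left. Swung in before the lid is down, it bars the lid
- latch_front_pin (a point): centre of the top of the front latch's upright black round grip pin: 16 mm in diameter, 36 mm tall, its top 142 mm and its foot (top of the arm) 106 mm above the worktop, its axis 70 mm from the pivot axis; at angle 0 it is at (-50, 61) mm in the basket's frame
- latch_front_pivot (a point): top of the front latch's arm on its pivot axis: basket frame (-50, 131, 106) mm
- latch_rear (a joint): angle of the rear (farther, +x) latch: 0 = in over the lid, home in its catch (hard stop); grows as it swings out towards the basket's +x (anticlockwise from above); starts at 1.62 to 1.85, clear of the lid; limit 1.9. The arm, 15 mm wide, turns level on an upright pivot; slightly stiff (about 2 N at the pin), it stays where it is left. Swung in before the lid is down, it bars the lid
- latch_rear_pin (a point): centre of the top of the rear latch's upright black round grip pin: 16 mm in diameter, 36 mm tall, its top 142 mm and its foot (top of the arm) 106 mm above the worktop, its axis 70 mm from the pivot axis; at angle 0 it is at (50, 61) mm in the basket's frame
- latch_rear_pivot (a point): top of the rear latch's arm on its pivot axis: basket frame (50, 131, 106) mm
- jar1: a filled, capped sauce jar: round, dark brown with a red screw cap, 58 mm in diameter over its whole height (cap too), 68 mm tall, about 0.25 kg, heavier below; stands upright on the worktop at the start; origin at the centre of its underside, z up; may be absent (None from the start)
- jar2: a filled, capped sauce jar: round, dark brown with a red screw cap, 58 mm in diameter over its whole height (cap too), 68 mm tall, about 0.25 kg, heavier below; stands upright on the worktop at the start; origin at the centre of its underside, z up; may be absent (None from the start)
- jar3: a filled, capped sauce jar: round, dark brown with a red screw cap, 58 mm in diameter over its whole height (cap too), 68 mm tall, about 0.25 kg, heavier below; stands upright on the worktop at the start; origin at the centre of its underside, z up; may be absent (None from the start)
- jar4: a filled, capped sauce jar: round, dark brown with a red screw cap, 58 mm in diameter over its whole height (cap too), 68 mm tall, about 0.25 kg, heavier below; stands upright on the worktop at the start; origin at the centre of its underside, z up; may be absent (None from the start)
- jar5: a filled, capped sauce jar: round, dark brown with a red screw cap, 58 mm in diameter over its whole height (cap too), 68 mm tall, about 0.25 kg, heavier below; stands upright on the worktop at the start; origin at the centre of its underside, z up; may be absent (None from the start)
- open_jar: an empty clear-glass jar with no cap, 58 mm in diameter, 66 mm tall, standing among the others; not to be packed or disturbed; origin at the centre of its underside
- cap_bowl: a small steel bowl heaped with red caps, 140 mm across, 65 mm high with the caps; a bystander; origin at the centre of its underside
- spray: a white sanitiser bottle with a blue cap, 64 mm in diameter, 190 mm tall; a bystander; origin at the centre of its underside
There are look-alikes about, which are no part of the job. What is shaped like the jar5 but blue or purple is not meant.

How it is judged:
On the way, in this order (a step that is already met when the one before it is completed fails the run):
1. every capped jar on the scene stands upright on the basket's floor (x of jar1 in the frame of basket between -0.088 and 0.088 m and y of jar1 in the frame of basket between -0.09 and 0.09 m and z of each of jar1, jar2, jar3, jar4, jar5 in the frame of basket below 0.022 m and angle between each of jar1, jar2, jar3, jar4, jar5's own z axis and vertical below 0.12 rad and linear speed of each of jar1, jar2, jar3, jar4, jar5 below 0.03 m/s and x of jar2 in the frame of basket between -0.088 and 0.088 m and y of jar2 in the frame of basket between -0.09 and 0.09 m and x of jar3 in the frame of basket between -0.088 and 0.088 m and y of jar3 in the frame of basket between -0.09 and 0.09 m and x of jar4 in the frame of basket between -0.088 and 0.088 m and y of jar4 in the frame of basket between -0.09 and 0.09 m and x of jar5 in the frame of basket between -0.088 and 0.088 m and y of jar5 in the frame of basket between -0.09 and 0.09 m), for 0.3 s.
2. the lid is fully shut (value of joint lid below 0.04 rad), for 0.2 s.
3. both latch arms are home in their catches (value of joint each of latch_front, latch_rear below 0.09 rad and value of joint lid below 0.04 rad), for 0.2 s.
At the end, for the whole second after the job is handed in: every capped jar that is present stands upright (within 0.12 rad) and at rest on the floor inside the basket, the lid is shut (below 0.04 rad) and both latches are home (below 0.09 rad) (all of step 1 and all of step 3); the robot touches nothing.
It fails at once if a jar is let go over the basket while it is still more than 22 mm above the basket's floor ((z of jar1 in the frame of basket between 0.036 and 0.3 m and contact force between the fingers and jar1 below 0.05 N and x of jar1 in the frame of basket between -0.105 and 0.105 m and y of jar1 in the frame of basket between -0.111 and 0.111 m) or (z of jar2 in the frame of basket between 0.036 and 0.3 m and contact force between the fingers and jar2 below 0.05 N and x of jar2 in the frame of basket between -0.105 and 0.105 m and y of jar2 in the frame of basket between -0.111 and 0.111 m) or (z of jar3 in the frame of basket between 0.036 and 0.3 m and contact force between the fingers and jar3 below 0.05 N and x of jar3 in the frame of basket between -0.105 and 0.105 m and y of jar3 in the frame of basket between -0.111 and 0.111 m) or (z of jar4 in the frame of basket between 0.036 and 0.3 m and contact force between the fingers and jar4 below 0.05 N and x of jar4 in the frame of basket between -0.105 and 0.105 m and y of jar4 in the frame of basket between -0.111 and 0.111 m) or (z of jar5 in the frame of basket between 0.036 and 0.3 m and contact force between the fingers and jar5 below 0.05 N and x of jar5 in the frame of basket between -0.105 and 0.105 m and y of jar5 in the frame of basket between -0.111 and 0.111 m)).
It fails at once if a latch arm is swung in across the opening (below 1.0 rad) while the lid is still up (above 0.12 rad) (value of joint lid above 0.12 rad and value of joint any of latch_front, latch_rear below 1 rad).
It fails at once if the open jar, the bowl of caps or the bottle is moved more than 60 mm or knocked over (distance of any of open_jar, cap_bowl, spray from where it was at the start of the episode above 0.06 m or angle between any of open_jar, cap_bowl, spray's own z axis and vertical above 0.6 rad).
Of jar1, jar2, jar3, jar4, jar5 only 3 to 5 are there at a start; the rules pass over those that are not, and their reading is None.
At some moment in a run one of jar1, jar2, jar3, jar4, jar5 may be knocked a few centimetres aside while the robot is not near it.
It also fails if it takes over 210 s, if anything falls off the work surface, if the arm or the gripper's body presses on something with over 40 N, if the wrist force passes 120 N, or if a joint passes its speed limit or range.

### The arm

A 7-joint arm with a two-finger parallel gripper is mounted at the origin on the work surface. World frame = base frame: x ahead of the robot, y to its left, z up, the work surface at z = 0. Lengths are in m, angles in rad, forces in N, time in s.
With the tool pointing down it reaches from about 0.4 to 0.9 m from the base axis. Payload 5.5 kg.
Tool frame: the origin (TCP) lies on the front face of the gripper's body, between the roots of the fingers; the fingertips stand 73 mm ahead of it and the grasp point (between the pads) lies 54 mm ahead of it (manip.grip_depth is the distance from the TCP to the grasp point, in m); z points along the fingers, y is the direction in which the jaws open and shut (so a half turn about z gives the same grasp; the last joint's range is limited). The gripper opens to 85 mm and grips with 20 to 120 N. Pads are 22 mm wide; open, the fingers measure 114 mm over their backs; the gripper's body (76 mm by 85 mm) begins 54 mm behind the grasp point. The pads swing forward as they close: fully open they stand 13 mm farther back than shut.
Start: joints at [-0.893, 0.501, -0.427, 1.55, 0.221, 1.138, -0.21], TCP at [0.262, 0.595, 0.304] pointing down, gripper open.
Joint ranges: [-2.88, 2.88], [-0.31, 2.03], [-1.54, 1.56], [0.2, 2.42], [-1.41, 4.55], [0.19, 2.02], [-2.57, 2.57]. Speed limits (rad/s): [2.57, 2.57, 3.14, 3.14, 3.14, 3.14, 3.14].

### API

Orientations are given as a rotation vector (axis times angle).
In Python, from station import manip, fingers, solver, eyes, finish_job, monitor gives the robot as it stands. Calls block until the motion is done:
- manip.move_pose(position, orientation): joint-space move of the TCP to a pose.
- manip.movel(position, rot=None, vel=0.15, force_limit=None): straight line of the TCP; rot=None keeps the orientation; vel is the mean speed in m/s. With force_limit (N) it stops when the force on the tool has changed by that much, and returns True; else False.
- manip.move_joints(angles): joint-space move.
- fingers.set_gripper(opening, force=None): finger opening in m; force is the grip in N (None keeps the last); returns when the fingers have stopped.
- manip.sleep(seconds).
- solver.ik(position, orientation): joint angles nearest the present ones, or None.
- eyes.get_image(name): name is "scene" or "top" or "wrist"; returns (picture, depth): 420x560x3 uint8, blue, green, red; 420x560 float32, m along the optical axis (not along the pixel's ray), 0 where there is no reading.
- eyes.camera_model(name): a dict with "fx", "fy", "cx", "cy" (pixels), "distortion" ([k1, k2, p1, p2, k3] as OpenCV has them; the pictures are not rectified), "R" (3x3) and "t" (3): a world point X has camera coordinates R X + t. Camera axes: x right, y down, z forward; pixel columns grow to the right and rows downward; lengths in m; the calibration is good to about 2 mm. A picture is of the moment at which its call begins: read the wrist's pose just before it. camera_model takes no time and is no camera call; for the wrist camera it gives the pose at the moment of the call.
A pose or a line that the arm cannot do raises manip.Unreachable and nothing moves.
- finish_job(): hands the job in, once; it reports no verdict.
Readings, each from a call of its own:
- monitor.current_time(): time.
- monitor.current_q(): joint angles.
- monitor.current_joint_vel(): joint speeds.
- monitor.current_joint_efforts(): joint torques, N m.
- monitor.current_eef_pos(): TCP position.
- monitor.current_tcp_rot(): TCP orientation.
- monitor.current_force(): force on the tool from outside, world axes, zero at the start.
- monitor.current_wrist_torque(): the same for the moment, N m.
- monitor.current_grip_width(): finger opening in m.
Only numpy, scipy, OpenCV 4.12 (cv2) and the standard library are available. Lean on these libraries where they do the work, as an engineer would, in place of code of your own. Each camera call takes 0.05 s, during which the arm holds its last target.

## Working session

There is one attempt and no reset: what is moved stays moved. The work goes in short steps, each a Python script; the robot and the scene stay as the last script left them, time stands still between calls to the robot, and variables do not carry over. Pictures are saved under pics/ and viewed, and the job is handed in when it is done.

```bash
ls; mkdir -p pics
python3 - <<'E'
from station import manip, fingers, solver, eyes, finish_job, monitor
import cv2, numpy as np
print(monitor.current_time())
for n in ["scene","top","wrist"]:
    im,d=eyes.get_image(n); cv2.imwrite(f"pics/{n}0.png",im); np.save(f"pics/{n}0.npy",d)
    m=eyes.camera_model(n); print(n,m)
E
```

```text
pics
0.0
scene {'fx': 410.4190925777724, 'fy': 410.4190925777724, 'cx': 271.37031863154493, 'cy': 209.71386680487677, 'distortion': array([-0.11333805,  0.        ,  0.        ,  0.        ,  0.        ]), 'R': array([[-0.69803151,  0.71569839,  0.0229745 ],
       [ 0.40456265,  0.42064285, -0.8120275 ],
       [-0.59083083, -0.55752616, -0.5831668 ]]), 't': array([ 0.39341473, -0.15480305,  1.58221843])}
top {'fx': 468.6046617471873, 'fy': 468.6046617471873, 'cx': 285.43246839080035, 'cy': 205.5798537244155, 'distortion': array([0.03320512, 0.        , 0.        , 0.        , 0.        ]), 'R': array([[ 0.00682748, -0.99997379, -0.002408  ],
       [-0.98833053, -0.0063815 , -0.15219078],
       [ 0.15217142,  0.00341898, -0.9883482 ]]), 't': array([-0.00732034,  0.57449788,  1.42030655])}
wrist {'fx': 378.48105455928174, 'fy': 378.48105455928174, 'cx': 276.8095912193785, 'cy': 210.3023806924934, 'distortion': array([0.01097849, 0.        , 0.        , 0.        , 0.        ]), 'R': array([[ 0.40283182,  0.91527084, -0.00241111],
       [ 0.86712957, -0.38079797,  0.32105952],
       [ 0.29293827, -0.13142374, -0.94705595]]), 't': array([-0.64807332, -0.0428108 ,  0.38071943])}
```

View pics/scene0.png

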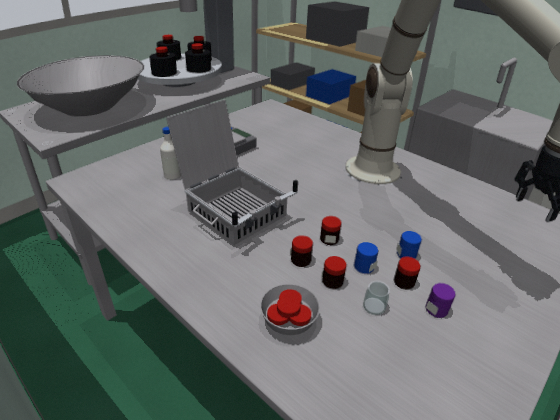

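View pics/top0.png

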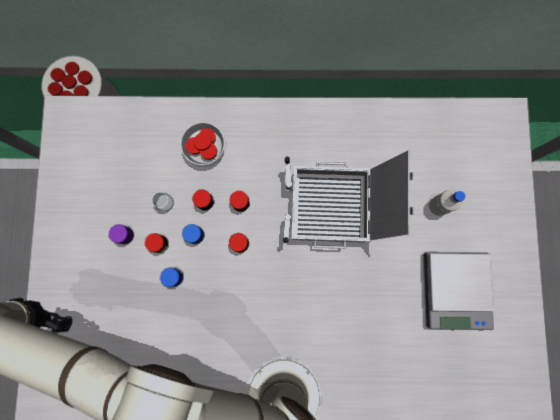

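View pics/wrist0.png

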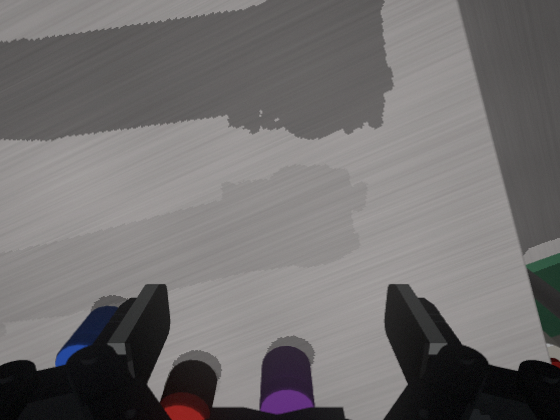

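The top view shows these candidates:
- **Capped red jars, four in all:** (202,199), (239,201), (238,242) and (155,243).
- **Not meant:** the caps in the bowl (204,144), the jars on the tray off the table (70,80), the blue jars (192,234) and (170,277), and the purple jar (120,234).
- **To leave alone:** the open glass jar (163,202).

Next I'll measure positions and check a crop.

```bash
cat > h.py <<'E'
from station import manip, fingers, solver, eyes, finish_job, monitor
import cv2, numpy as np
from scipy.spatial.transform import Rotation as Rn
def cam(n):
    m=eyes.camera_model(n); K=np.array([[m['fx'],0,m['cx']],[0,m['fy'],m['cy']],[0,0,1.]])
    return K,np.array(m['distortion']),np.array(m['R']),np.array(m['t'])
def cloud(n,d,C=None):
    K,D,R,t=C or cam(n); h,w=d.shape
    g=np.stack(np.meshgrid(np.arange(w),np.arange(h)),-1).reshape(-1,1,2).astype(np.float64)
    u=cv2.undistortPoints(g,K,D).reshape(h,w,2)
    P=np.dstack([u,np.ones((h,w))])*d[...,None]
    return (P-t)@R
def plane(n,uv,z):
    K,D,R,t=cam(n); u=cv2.undistortPoints(np.array(uv,float).reshape(-1,1,2),K,D).reshape(-1,2)
    r=np.c_[u,np.ones(len(u))]@R; c=-R.T@t
    return c+r*((z-c[2])/r[:,2])[:,None]
def project(n,P):
    K,D,R,t=cam(n); return cv2.projectPoints(np.array(P,float).reshape(-1,3),cv2.Rodrigues(R)[0],t,K,D)[0].reshape(-1,2)
def redmask(im):
    hsv=cv2.cvtColor(im,cv2.COLOR_BGR2HSV)
    return (((hsv[...,0]<8)|(hsv[...,0]>172))&(hsv[...,1]>150)&(hsv[...,2]>60))
def jars(n="top",show=False):
    C=cam(n); im,d=eyes.get_image(n); P=cloud(n,d,C); 
    m=redmask(im)&(P[...,2]>0.062)&(P[...,2]<0.12)&(d>0)&(P[...,0]>.2)&(P[...,0]<.95)
    k,l,s,c=cv2.connectedComponentsWithStats(m.astype(np.uint8))
    out=[]
    for i in range(1,k):
        if s[i,4]<60: continue
        q=P[l==i]; (cx,cy),r=cv2.minEnclosingCircle(q[:,:2].astype(np.float32))
        out.append((cx,cy,float(np.median(q[:,2])),r,s[i,4],c[i].round(),q.mean(0).round(4)))
    return out,im
E
python3 - <<'E'
from h import *
o,im=jars()
for a in o: print(a)
_,d=eyes.get_image("top"); P=cloud("top",d)
print("table z",np.median(P[300,220:280,2]))
m=(np.abs(P[...,2]-.09)<.006)&(P[...,0]>.4)&(P[...,1]<.15)&(P[...,1]>-.25)
m[:, :280]=0; m[:,375:]=0
cv2.imwrite("pics/rim.png",cv2.resize((m*255).astype(np.uint8)[140:260,270:420],None,fx=4,fy=4,interpolation=0))
crop=np.hstack([cv2.resize(im[140:265,270:420],None,fx=3,fy=3),cv2.resize(im[180:305,100:216],None,fx=3,fy=3)])
cv2.imwrite("pics/crop.png",crop); print(crop.shape)
q=P[m][:,:2].astype(np.float32); print(len(q),cv2.minAreaRect(q))
E
```

```text
(0.7758639454841614, 0.26010382175445557, 0.06361040957794405, 0.02686477079987526, np.int32(61), array([201., 140.]), array([0.7794, 0.2636, 0.064 ]))
(0.591388463973999, 0.2548336386680603, 0.06686894585185324, 0.027663256973028183, np.int32(225), array([201., 198.]), array([0.5924, 0.2561, 0.0669]))
(0.5892143845558167, 0.14036940038204193, 0.06694211386069304, 0.027974946424365044, np.int32(228), array([238., 200.]), array([0.5885, 0.1414, 0.067 ]))
(0.458563894033432, 0.13966412842273712, 0.0666556661016527, 0.02819610945880413, np.int32(251), array([238., 242.]), array([0.4581, 0.1395, 0.0669]))
(0.4563494324684143, 0.39397096633911133, 0.06642961448237811, 0.02845577709376812, np.int32(248), array([154., 242.]), array([0.4557, 0.3936, 0.0667]))
table z -0.0018059939406441204
(375, 798, 3)
675 ((0.5783184170722961, -0.12772464752197266), (0.2481835037469864, 0.22453957796096802), 88.35547637939453)
```

View pics/crop.png

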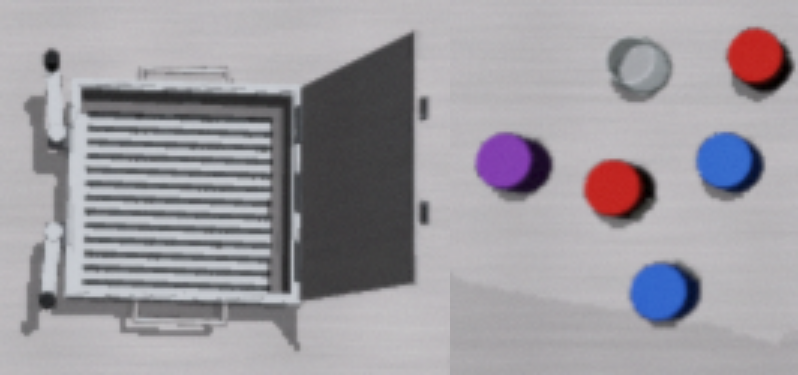

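View pics/rim.png

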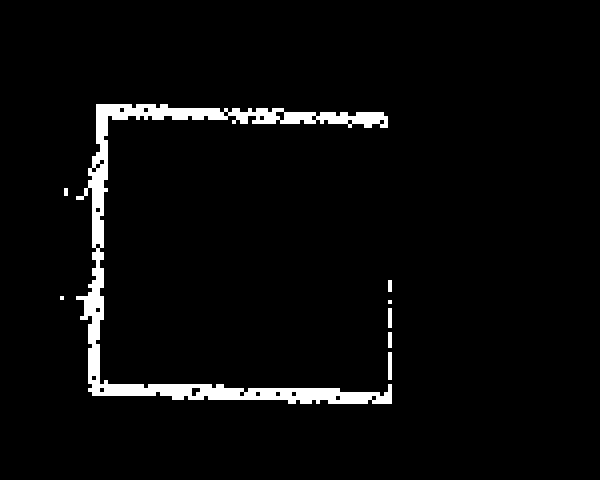

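The crop confirms the red-capped jars, each clear of the clear-glass and blue/purple ones. The basket outline runs from about (75,82) to (300,298) in the crop. Next: a line fit of the rim, and the latch pins and lid.

```bash
cat >> h.py <<'E'
def basket():
    _,d=eyes.get_image("top"); P=cloud("top",d)
    m=(np.abs(P[...,2]-.09)<.006)&(P[...,0]>.4)&(P[...,1]<.15)&(P[...,1]>-.25); m[:, :280]=0; m[:,375:]=0
    v,u=np.nonzero(m); W=plane("top",np.c_[u,v],.09)[:,:2]
    c=np.array([.576,-.118]); a=np.radians(0)
    for it in range(8):
        L=(W-c)@np.array([[np.cos(a),-np.sin(a)],[np.sin(a),np.cos(a)]])  # world->basket
        xp=(abs(L[:,0]-.107)<.009)&(abs(L[:,1])<.10); xm=(abs(L[:,0]+.107)<.009)&(abs(L[:,1])<.10)
        yp=(abs(L[:,1]-.113)<.009)&(abs(L[:,0])<.095)&(abs(abs(L[:,0])-.05)>.02)
        s1=np.polyfit(L[xp,1],L[xp,0],1); s2=np.polyfit(L[xm,1],L[xm,0],1)
        dx=(s1[1]+s2[1])/2; dy=L[yp,1].mean()-.113; da=-(s1[0]+s2[0])/2
        Rm=np.array([[np.cos(a),-np.sin(a)],[np.sin(a),np.cos(a)]])
        c=c+Rm@np.array([dx,dy]); a+=da
    return c,a,(s1,s2,np.polyfit(L[yp,0],L[yp,1],1),xp.sum(),xm.sum(),yp.sum())
E
python3 - <<'E'
from h import *
r=basket(); print(r)
c,a,_=r
Rm=np.array([[np.cos(a),-np.sin(a)],[np.sin(a),np.cos(a)]])
im,d=eyes.get_image("top"); P=cloud("top",d)
# lid cloud
m=(P[...,2]>.11)&(P[...,1]<-.15)&(P[...,1]>-.34)&(P[...,0]>.42)&(P[...,0]<.75)
Q=P[m]; Lb=(Q[:,:2]-c)@Rm; z=Q[:,2]
s=np.polyfit(Lb[:,1],z,1); print("lid",len(Q),Lb.min(0),Lb.max(0),z.max(), np.median(np.arctan2(z-.09,Lb[:,1]+.115)[z>.2]))
# pins
g=im.max(2); m=(g<70)&(abs(P[...,2]-.135)<.014)&(P[...,1]>-.05)&(P[...,1]<.12)
m=(g<70); m[:,:278]=0;m[:,296:]=0;m[:150]=0;m[250:]=0
k,l,s,ce=cv2.connectedComponentsWithStats(m.astype(np.uint8))
for i in range(1,k):
    w=plane("top",[ce[i]],.14)[0]; b=(w[:2]-c)@Rm
    sg=1 if b[0]>0 else -1
    print(s[i],ce[i].round(1),np.nanmedian(P[l==i][:,2]),b.round(4),"ang",np.arctan2(sg*b[0]-.05,.131-b[1]))
def B(x,y,z): return np.r_[c+Rm@[x,y],z]
pts=[B(x*.109,y*.115,.09) for x,y in [(1,1),(1,-1),(-1,-1),(-1,1)]]
for n in["top","scene"]:
    im,_=eyes.get_image(n); cv2.polylines(im,[project(n,pts).round().astype(int)],True,(0,255,0),1)
    for p in project(n,[B(-.05,.131,.106),B(.05,.131,.106)]): cv2.circle(im,tuple(int(v) for v in p.round()),2,(0,0,255),-1)
    x,y=(270,140) if n=="top" else (150,90)
    cv2.imwrite(f"pics/ov_{n}.png",cv2.resize(im[y:y+150,x:x+160],None,fx=4,fy=4))
E
```

```text
h.py:42: RuntimeWarning: Mean of empty slice.
  dx=(s1[1]+s2[1])/2; dy=L[yp,1].mean()-.113; da=-(s1[0]+s2[0])/2
  ret = ret.dtype.type(ret / rcount)
Traceback (most recent call last):
  File "h.py", line 41, in basket
    s1=np.polyfit(L[xp,1],L[xp,0],1); s2=np.polyfit(L[xm,1],L[xm,0],1)
TypeError: expected non-empty vector for x
```

```bash
sed -i 's/c=np.array(\[.576,-.118\])/c=np.array([.578,-.137])/; s/<\.009)/<(.022 if it<3 else .009))/g' h.py
cat > t1.py <<'E'
from h import *
r=basket(); print(r)
c,a,_=r
Rm=np.array([[np.cos(a),-np.sin(a)],[np.sin(a),np.cos(a)]])
im,d=eyes.get_image("top"); P=cloud("top",d)
m=(P[...,2]>.11)&(P[...,1]<-.15)&(P[...,1]>-.36)&(P[...,0]>.42)&(P[...,0]<.75)
Q=P[m]; Lb=(Q[:,:2]-c)@Rm; z=Q[:,2]
print("lid",len(Q),Lb.min(0),Lb.max(0),z.max(), np.median(np.arctan2(z-.09,Lb[:,1]+.115)[z>.2]))
g=im.max(2)
m=(g<70); m[:,:278]=0;m[:,296:]=0;m[:150]=0;m[250:]=0
k,l,s,ce=cv2.connectedComponentsWithStats(m.astype(np.uint8))
for i in range(1,k):
    if s[i,4]<8: continue
    w=plane("top",[ce[i]],.14)[0]; b=(w[:2]-c)@Rm
    sg=1 if b[0]>0 else -1
    print(s[i],ce[i].round(1),np.nanmedian(P[l==i][:,2]),b.round(4),"ang",np.arctan2(sg*b[0]-.05,.131-b[1]))
def B(x,y,z): return np.r_[c+Rm@[x,y],z]
pts=[B(x*.109,y*.115,.09) for x,y in [(1,1),(1,-1),(-1,-1),(-1,1)]]
for n in["top","scene"]:
    im,_=eyes.get_image(n); cv2.polylines(im,[project(n,pts).round().astype(int)],True,(0,255,0),1)
    for p in project(n,[B(-.05,.131,.106),B(.05,.131,.106)]): cv2.circle(im,tuple(int(v) for v in p.round()),2,(0,0,255),-1)
    x,y=(270,140) if n=="top" else (150,90)
    cv2.imwrite(f"pics/ov_{n}.png",cv2.resize(im[y:y+150,x:x+160],None,fx=4,fy=4))
E
python3 t1.py
```

```text
(array([ 0.57707065, -0.14227308]), np.float64(-0.02846057953804338), (array([-0.00163927,  0.1065901 ]), array([ 0.00163927, -0.1065901 ]), array([-0.0033374 ,  0.11298731]), np.int64(176), np.int64(189), np.int64(88)))
lid 2931 [-0.10815722 -0.19112697] [ 0.11002313 -0.11832433] 0.3170700390463042 1.833616203518413
[285 157   4   7  24] [286.5 160. ] 0.13746053380805107 [0.1153 0.1395] ang 1.7009149566638866
[286 187   5   3   8] [288.1 188.1] 0.08478889619475838 [0.0308 0.1318] ang -1.6135469680774692
[283 238   6   5  23] [285.  239.9] 0.14084508663655546 [-0.1214  0.1355] ang 1.6333576979304698
```

View pics/ov_top.png

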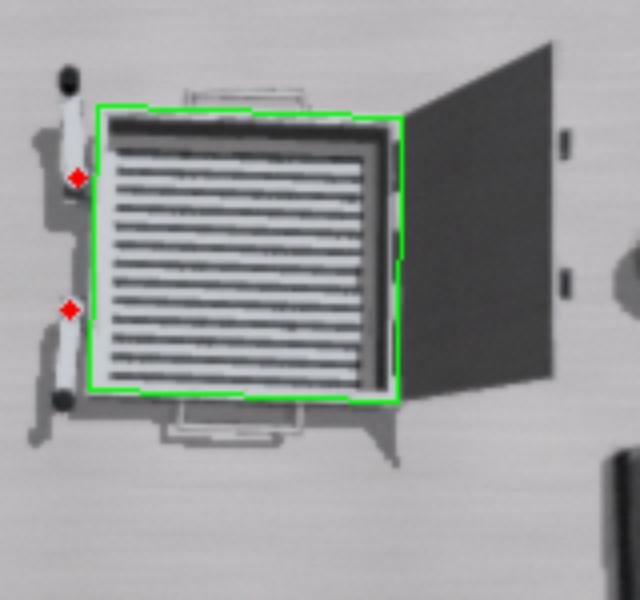

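View pics/ov_scene.png

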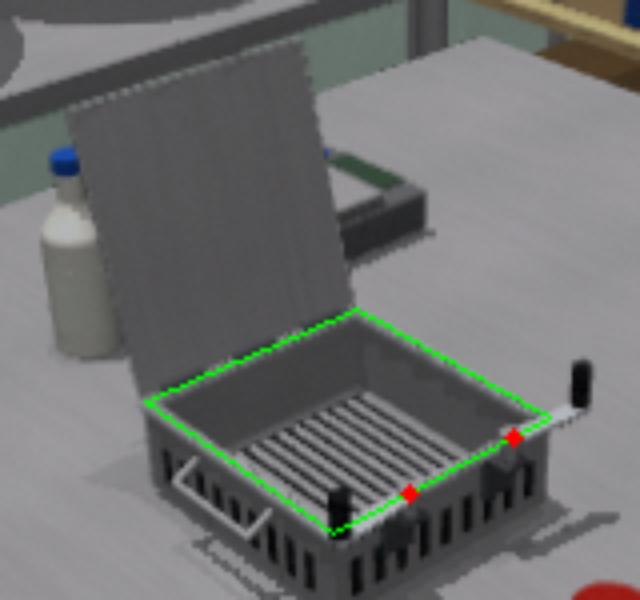

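```bash
cat >> h.py <<'E'
C0=np.array([.57707,-.14227]); A0=-.02846
RB=np.array([[np.cos(A0),-np.sin(A0)],[np.sin(A0),np.cos(A0)]])
def B(x,y,z): return np.r_[C0+RB@[x,y],z]
def toB(p): return (np.asarray(p)[...,:2]-C0)@RB
def down(yaw): # jaw y axis at angle yaw from world +y ; tool z down
    return (Rn.from_euler('z',yaw)*Rn.from_euler('x',np.pi)).as_rotvec()
E
python3 - <<'E'
from h import *
R=Rn.from_rotvec(monitor.current_tcp_rot()).as_matrix(); print(R.round(2), manip.grip_depth)
m=eyes.camera_model("wrist"); c=-np.array(m['R']).T@m['t']; print("cam in tcp",R.T@(c-monitor.current_eef_pos()))
for yaw in (A0,A0+np.pi,A0+np.pi/2,A0-np.pi/2):
    o=down(yaw); r=[]
    for p in [B(x,y,z) for x in(-.065,.065) for y in(-.04,.05) for z in(.11,.28)]+[np.array([x,y,z]) for x,y in [(.59,.255),(.589,.14),(.458,.14),(.456,.394)] for z in(.099,.28)]+[B(0,-.21,.34),B(0,.08,.165),B(-.12,.135,.18),B(.12,.135,.18)]:
        q=solver.ik(p,o); r.append(None if q is None else round(q[6],1))
    print(round(yaw,2),r)
E
```

```text
[[-0.92  0.4  -0.  ]
 [ 0.4   0.92 -0.  ]
 [ 0.   -0.   -1.  ]] 0.0539
cam in tcp [ 0.08185438 -0.00071026 -0.06965824]
-0.03 [np.float64(-1.0), np.float64(-1.2), np.float64(-1.2), np.float64(-1.4), np.float64(-1.1), np.float64(-1.2), np.float64(-1.3), np.float64(-1.4), np.float64(-1.9), np.float64(-2.0), np.float64(-1.7), np.float64(-1.8), np.float64(-1.8), np.float64(-1.9), np.float64(-2.2), np.float64(-2.3), np.float64(-0.8), np.float64(-1.4), np.float64(-1.5), np.float64(-1.5)]
3.11 [np.float64(1.8), np.float64(1.9), np.float64(1.5), np.float64(1.7), np.float64(1.7), np.float64(1.8), np.float64(1.5), np.float64(1.6), np.float64(0.8), np.float64(0.9), np.float64(1.0), np.float64(1.1), np.float64(0.9), np.float64(1.1), np.float64(0.5), np.float64(0.6), np.float64(2.2), np.float64(1.5), np.float64(1.4), np.float64(1.4)]
1.54 [np.float64(0.4), np.float64(0.3), np.float64(0.2), np.float64(0.1), np.float64(0.3), np.float64(0.3), np.float64(0.2), np.float64(0.1), np.float64(-0.6), np.float64(-0.5), np.float64(-0.4), np.float64(-0.3), np.float64(-0.4), np.float64(-0.4), np.float64(-0.9), np.float64(-0.8), np.float64(0.7), np.float64(0.1), np.float64(-0.1), np.float64(-0.0)]
-1.6 [np.float64(-1.9), np.float64(-2.2), np.float64(-2.0), np.float64(-2.4), np.float64(-2.1), np.float64(-2.2), np.float64(-2.2), np.float64(-2.4), np.float64(2.2), np.float64(2.4), np.float64(2.4), np.float64(2.2), np.float64(2.3), np.float64(2.3), np.float64(1.9), np.float64(2.0), np.float64(-2.0), np.float64(-2.2), np.float64(-2.3), np.float64(-2.4)]
```

```bash
cat >> h.py <<'E'
O=down(A0+np.pi); ZH=.285; GH=.046
def loose():
    o,_=jars()
    return [np.array(a[:2]) for a in o if not(a[0]>.70 and a[1]>.17) and a[4]>100 and np.max(np.abs(toB(a[:2])))>.12]
def pick(near):
    L=loose(); d=[np.linalg.norm(p-near) for p in L]; p=L[int(np.argmin(d))]; print("pick",p.round(4),"of",len(L))
    fingers.set_gripper(.085)
    e=monitor.current_eef_pos()
    if e[2]<ZH-.01: manip.movel([e[0],e[1],ZH])
    manip.movel([*p,ZH],O,vel=.25)
    manip.movel([*p,.15],vel=.2)
    hit=manip.movel([*p,GH+manip.grip_depth],vel=.08,force_limit=8); print("hit",hit)
    fingers.set_gripper(.0,force=45); print("w",monitor.current_grip_width(),monitor.current_force().round(1))
    manip.movel([*p,ZH],vel=.15); print("w",monitor.current_grip_width(),monitor.current_force().round(1),"t",monitor.current_time())
    return p
def place(x,y):
    manip.movel(B(x,y,ZH),O,vel=.25)
    zt=.014+GH+manip.grip_depth
    manip.movel(B(x,y,zt+.012),vel=.12)
    hit=manip.movel(B(x,y,zt-.004),vel=.02,force_limit=4); e=monitor.current_eef_pos()
    print("down",hit,e[2]-zt,monitor.current_force().round(1))
    fingers.set_gripper(.068); manip.sleep(.2)
    fingers.set_gripper(.072)
    manip.movel(B(x,y,ZH),vel=.15); print("t",monitor.current_time())
E
python3 - <<'E'
from h import *
pick(np.array([.456,.394]))
im,_=eyes.get_image("wrist"); cv2.imwrite("pics/w1.png",im)
im,_=eyes.get_image("scene"); cv2.imwrite("pics/s1.png",im)
E
```

```text
pick [0.456 0.394] of 4
hit False
w 0.057302586809596434 [-0.2  1.   4.9]
w 0.05738063073885427 [ 0.9 -0.7 -1.8] t 5.3917
```

View pics/w1.png

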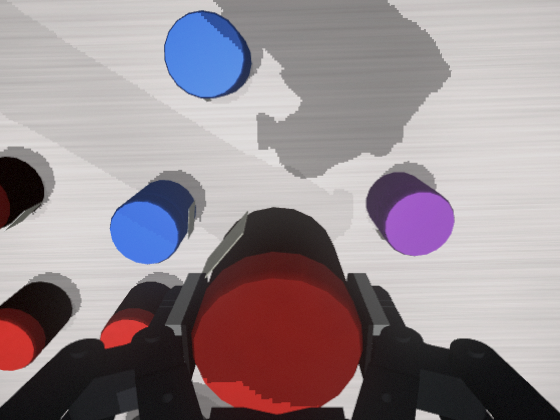

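View pics/s1.png

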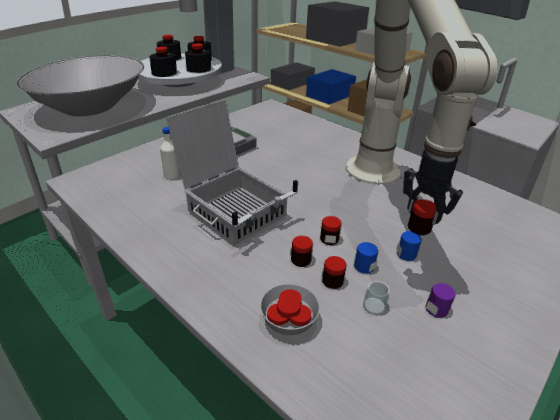

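The red jar is held between the pads at (275,330) in the wrist view. The scene view confirms that only four capped jars exist. Next, place it.

Run:
```python
from h import *
place(.065,-.04)
im,_=eyes.get_image("wrist"); cv2.imwrite("pics/w2.png",im)
o,im=jars(); cv2.imwrite("pics/t2.png",im)
for a in o: print(a[:5],toB(a[:2]).round(3))
```

```text
down True 0.0010876410754354082 [-0.8  0.1  4.6]
t 12.0917
(0.6423649787902832, -0.18367287516593933, 0.08040455017915012, 0.028905823826789856, np.int32(210)) [ 0.066 -0.04 ]
(0.5920583605766296, 0.25516849756240845, 0.06662423722190264, 0.028102293610572815, np.int32(231)) [0.004 0.398]
(0.5891300439834595, 0.14111892879009247, 0.06685342839789124, 0.02785504050552845, np.int32(234)) [0.004 0.284]
(0.4588790833950043, 0.14008937776088715, 0.06661108905374741, 0.028165938332676888, np.int32(248)) [-0.126  0.279]
```

View pics/w2.png

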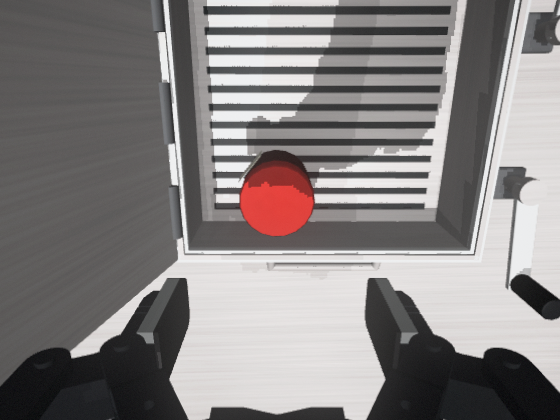

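View pics/t2.png

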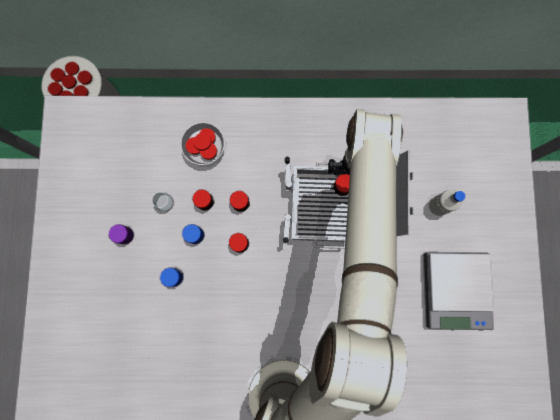

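The first jar stands at the slot; the other three are unmoved. Now the rest, with a fresh look before each.

Run:
```python
from h import *
import sys
for tgt,s in [((.592,.255),(-.065,-.04)),((.589,.141),(.065,.05)),((.459,.140),(-.065,.05))]:
    pick(np.array(tgt))
    if not .054<monitor.current_grip_width()<.061: print("BAD"); sys.exit()
    place(*s)
    o,im=jars()
    for a in o: print(np.round(a[:3],3),a[4],toB(a[:2]).round(3))
im,_=eyes.get_image("wrist"); cv2.imwrite("pics/w3.png",im)
im,_=eyes.get_image("scene"); cv2.imwrite("pics/s3.png",im)
```

```text
pick [0.5918 0.256 ] of 3
hit False
w 0.05687468241918645 [0.2 1.2 4.1]
w 0.057045789978812544 [ 0.4 -0.2 -2.7] t 17.8167
down True 0.0008733837681055567 [-0.8  0.5  5.6]
t 23.775
[0.776 0.26  0.064] 75 [0.187 0.407]
[ 0.642 -0.184  0.08 ] 213 [ 0.066 -0.04 ]
[0.589 0.142 0.067] 228 [0.004 0.284]
[ 0.501 -0.169  0.081] 104 [-0.076 -0.029]
[0.459 0.14  0.067] 253 [-0.126  0.279]
pick [0.5893 0.1411] of 2
hit False
w 0.05701559638516383 [-0.3 -0.1  4.6]
w 0.05755669008162375 [ 0.6  0.2 -2.7] t 29.0
down True 0.0009173174767089787 [-0.7  0.6  5.5]
t 34.15
[0.459 0.14  0.067] 249 [-0.127  0.279]
pick [0.4583 0.14  ] of 1
hit False
w 0.05705876234843213 [-1.7  0.4  6.2]
w 0.05697871858322263 [-0.7 -0.4 -2.7] t 39.2417
down True 0.0008388512600226439 [-0.2 -0.3  6. ]
t 44.375
[0.776 0.258 0.064] 67 [0.187 0.406]
```

View pics/w3.png

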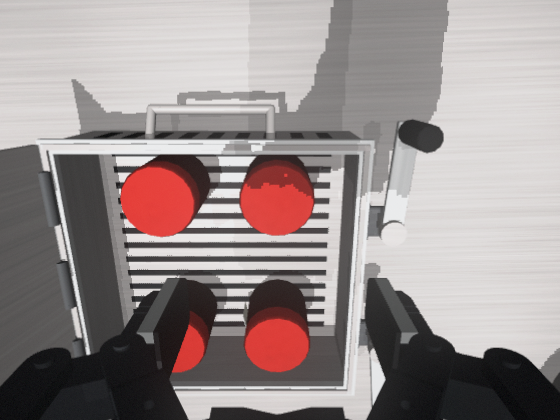

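View pics/s3.png

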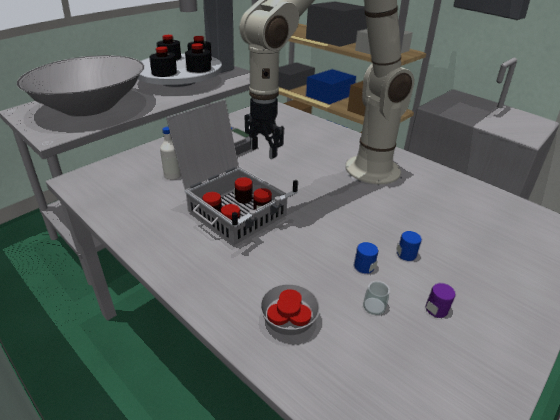

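Four jars are in the basket. In the scene view one at (244,188) looks taller than the others, so I'll verify its height with depth, with the arm out of the way.

```bash
python3 - <<'E'
from h import *
e=monitor.current_eef_pos()
manip.movel([e[0],e[1],.40],vel=.2)
manip.movel([.42,.15,.45],O,vel=.3)
fingers.set_gripper(0)
o,im=jars(); cv2.imwrite("pics/t4.png",cv2.resize(im[140:265,270:480],None,fx=3.5,fy=3.5))
for a in o: print(np.round(a[:3],3),a[4],toB(a[:2]).round(3))
s,_=eyes.get_image("scene"); cv2.imwrite("pics/s4.png",cv2.resize(s[90:240,140:310],None,fx=4,fy=4))
for x,y in [(-.065,-.04),(-.065,.05),(.065,-.04),(.065,.05)]: print(x,y,project("scene",[B(x,y,.082)]),4*(project("scene",[B(x,y,.082)])-[140,90]))
E
python3 t1.py | tail -5
```

```text
[ 0.643 -0.094  0.081] 269 [0.065 0.05 ]
[ 0.642 -0.184  0.08 ] 268 [ 0.066 -0.04 ]
[ 0.514 -0.09   0.081] 265 [-0.065  0.05 ]
[ 0.512 -0.18   0.081] 270 [-0.064 -0.04 ]
-0.065 -0.04 [[243.54293066 181.86208874]] [[414.17172263 367.44835497]]
-0.065 0.05 [[262.44223172 193.16489505]] [[489.76892687 412.65958019]]
0.065 -0.04 [[211.56388557 196.84899485]] [[286.2555423 427.3959794]]
0.065 0.05 [[230.18288045 209.48758362]] [[360.73152179 477.95033449]]
(array([ 0.57712821, -0.14235073]), np.float64(-0.026081316967691646), (array([-0.00157304,  0.10670851]), array([ 0.00157304, -0.10670851]), array([-0.00459872,  0.11297284]), np.int64(182), np.int64(192), np.int64(92)))
lid 2928 [-0.10873317 -0.1911072 ] [ 0.10957718 -0.11820136] 0.31577637616775567 1.8329665220843698
[285 157   5   7  25] [286.6 160. ] 0.13808150637075142 [0.1155 0.139 ] ang 1.6931065494154929
[286 187   5   3   9] [288. 188.] 0.08527007098066362 [0.0314 0.1322] ang -1.6354042914010325
[283 238   6   5  23] [285.  239.9] 0.13950054500716225 [-0.1212  0.1358] ang 1.6386905098683315
```

View pics/t4.png

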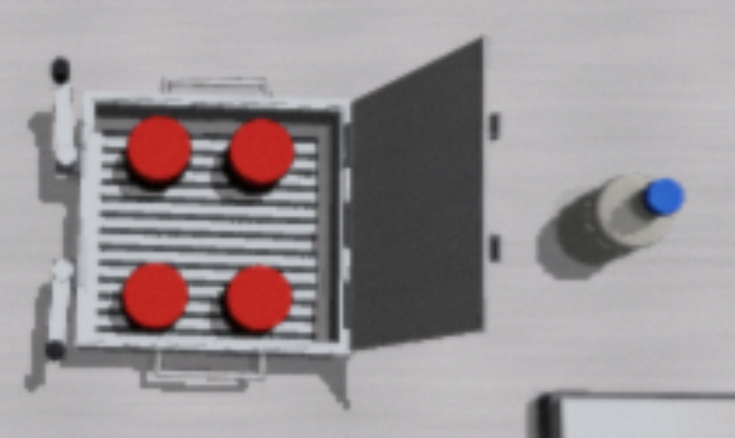

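View pics/s4.png

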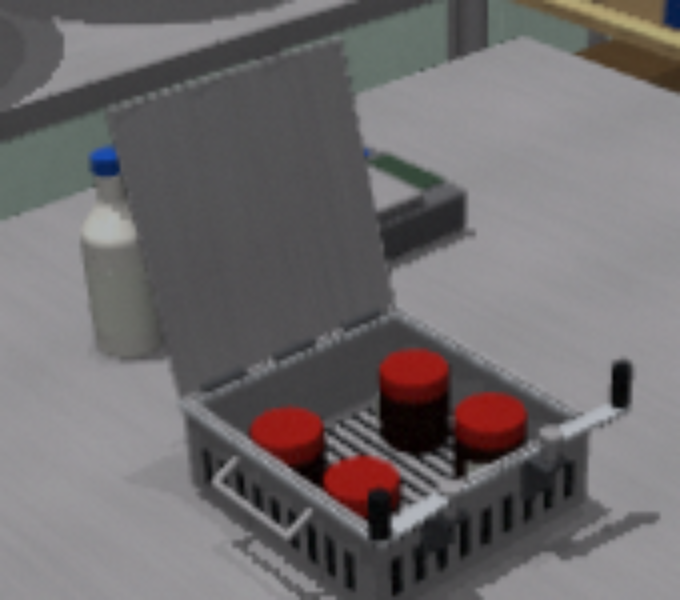

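All four caps are at z≈0.081 (standing on the floor) in their slots, and the lid is still at 1.83. Next, push the lid from behind.

```bash
cat >> h.py <<'E'
H=.015
def lidtip(th,over=0.0,yl=.205,tip=.073):
    ye=.23 if th>np.pi/2 else yl
    y=-.115+ye*np.cos(th)-.0055*np.sin(th)-H; z=.09+yl*np.sin(th)+.0055*np.cos(th)
    y+=over*np.sin(th); z-=over*np.cos(th) if th<np.pi/2 else 0
    return B(0,y,z+tip)
E
python3 - <<'E'
from h import *
print(manip.movel(B(0,-.04,.47),O,vel=.3))
manip.movel(B(0,-.235,.47),vel=.25)
s=lidtip(1.83); 
print(manip.movel([*B(0,-.235,0)[:2],s[2]],vel=.15,force_limit=8), monitor.current_force())
for th in (1.75,1.6,1.45,1.3):
    h=manip.movel(lidtip(th,.002),vel=.08,force_limit=25); print(th,h,monitor.current_force().round(1),toB(monitor.current_eef_pos()),monitor.current_eef_pos()[2])
im,_=eyes.get_image("scene"); cv2.imwrite("pics/s5.png",im)
print(monitor.current_time())
E
```

```text
False
False [-0.45206434  0.42602326  0.38346303]
1.75 False [ 0.3  0.7 -0. ] [-1.54324886e-04 -1.73809956e-01] 0.3631315062372485
1.6 False [ 0.3 -0.5 -0.1] [ 0.00015269 -0.13935404] 0.3677015481107371
1.45 False [-0.7  0.1 -0.3] [ 0.00025487 -0.10745293] 0.366915109277095
1.3 False [ 0.8 -0.8  0.5] [ 5.08163883e-05 -7.73642888e-02] 0.361258532650264
53.0583
```

View pics/s5.png

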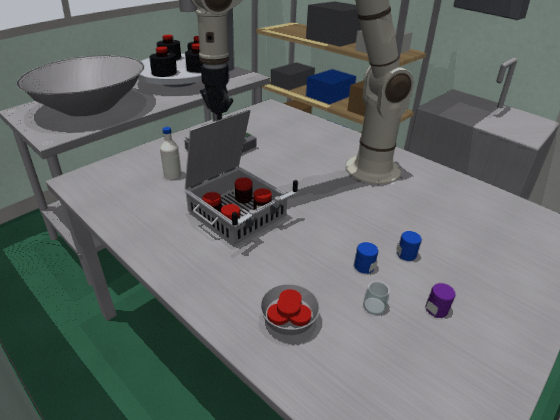

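The lid has followed the fingers past upright (free edge now near (220,125)). I'll carry on and press it shut.

Run:
```python
from h import *
for th in np.arange(1.2,-.01,-.1):
    h=manip.movel(lidtip(th,.002),vel=.08,force_limit=25); print(round(th,2),h,monitor.current_force().round(1))
    if h: break
p=monitor.current_eef_pos(); print(toB(p),p[2])
h=manip.movel([p[0],p[1],.073+.085],vel=.02,force_limit=20); print("press",h,monitor.current_force().round(1),monitor.current_eef_pos()[2])
manip.sleep(.4)
p=monitor.current_eef_pos(); manip.movel([p[0],p[1],.30],vel=.15)
manip.movel([.42,.15,.40],O,vel=.3)
for n in("top","scene"):
    im,d=eyes.get_image(n); 
    if n=="top":
        P=cloud(n,d); L=toB(P)
        for y in(-.08,-.04,.02,.05,.085):
            m=(abs(L[...,0])<.03)&(abs(L[...,1]-y)<.008)&(d>0); print(y,np.median(P[m][:,2]).round(4))
    x,y=(270,140) if n=="top" else (150,90)
    cv2.imwrite(f"pics/{n}6.png",cv2.resize(im[y:y+150,x:x+160],None,fx=4,fy=4))
```

```text
1.2 False [ 0.6 -0.4  0.4]
1.1 False [-0.   0.2 -0.6]
1.0 False [-0.9  0.1 -0.8]
0.9 False [ 0.3 -0.4 -0.3]
0.8 False [ 0.6 -0.2  0. ]
0.7 False [ 1.  -0.4  0.2]
0.6 False [-1.2 -0.1  0.2]
0.5 False [-0.4 -0.5 -0.6]
0.4 False [ 0.2 -0.1  0.6]
0.3 False [-0.3 -1.  -0.6]
0.2 False [ 0.  -0.6 -0.6]
0.1 False [-0.5 -0.7  0.1]
-0.0 True [-3.3 -0.5 10.3]
[0.0010074 0.0748309] 0.1681706048020739
press True [-1.9  0.4  7.3] 0.16820580578104094
-0.08 0.0945
-0.04 0.0939
0.02 0.0939
0.05 0.0948
0.085 0.0942
```

View pics/top6.png

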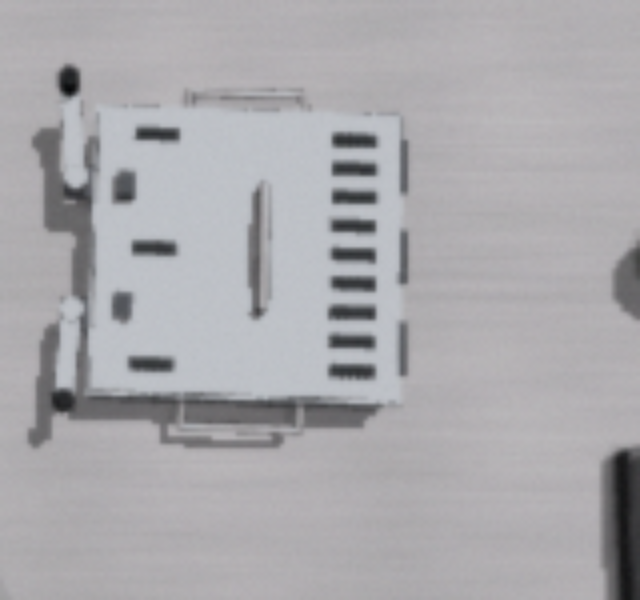

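View pics/scene6.png

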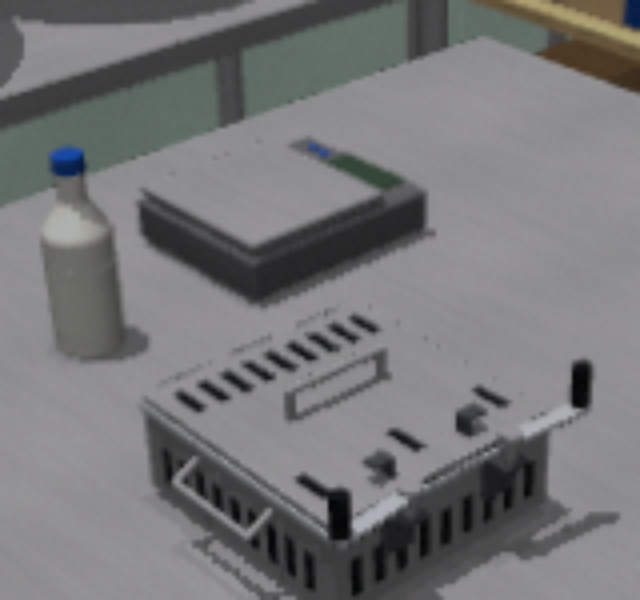

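The lid is flat at z≈0.094 over its whole length and pressed against its stop, and both latch arms are still outside. The pins are at crop (63,400) and (69,80) in the top view. Next I'll grip the front pin and swing it along its arc.

```bash
cat >> h.py <<'E'
def latch(sg,th0,ztcp=.194):
    P=lambda th,z=ztcp: B(sg*(.05+.07*np.sin(th)),.131-.07*np.cos(th),z)
    fingers.set_gripper(.045)
    manip.movel(P(th0,.30),O,vel=.3)
    h=manip.movel(P(th0),vel=.08,force_limit=6); print("desc",h,monitor.current_eef_pos()[2])
    if h: return
    fingers.set_gripper(0,force=25); print("w",monitor.current_grip_width(),monitor.current_force().round(1))
    if monitor.current_grip_width()<.010: return
    for th in np.r_[np.arange(th0-.12,.05,-.12),0,-.03]:
        h=manip.movel(P(th),vel=.06,force_limit=20); print(round(th,2),h,monitor.current_force().round(1))
        if h: break
    print("end w",monitor.current_grip_width())
    fingers.set_gripper(.032); manip.sleep(.2)
    p=monitor.current_eef_pos(); manip.movel([p[0],p[1],.30],vel=.12); print(monitor.current_time())
E
python3 - <<'E'
from h import *
latch(-1,1.637)
manip.movel([.42,.15,.40],O,vel=.3)
for n in("top","scene"):
    im,d=eyes.get_image(n)
    x,y=(270,140) if n=="top" else (150,90)
    cv2.imwrite(f"pics/{n}7.png",cv2.resize(im[y:y+150,x:x+160],None,fx=4,fy=4))
E
```

```text
desc False 0.19446452184455304
w 0.014466271522995235 [-1.2 -0.   4.4]
1.52 False [-3.   1.6  6.1]
1.4 False [-4.7  1.7  9.1]
1.28 False [-5.2  0.9  8.9]
1.16 False [-4.1 -0.3  5.9]
1.04 False [-3.1  0.6  5.4]
0.92 False [-1.8  0.7  3.3]
0.8 False [0.1 1.  0.5]
0.68 False [1.2 2.9 1.3]
0.56 False [ 1.   2.7 -0.4]
0.44 False [ 0.7  4.7 -1.6]
0.32 False [ 0.5  5.5 -0. ]
0.2 False [ 0.5  4.4 -0. ]
0.08 False [ 0.6  5.2 -0.2]
0.0 False [-2.2  3.9  0.9]
-0.03 False [-1.   4.4  1.5]
end w 0.015045977043038672
70.1
```

View pics/top7.png

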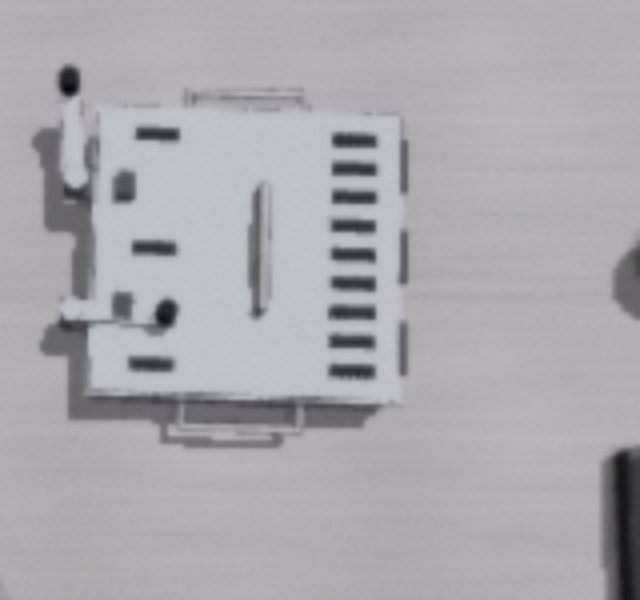

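View pics/scene7.png

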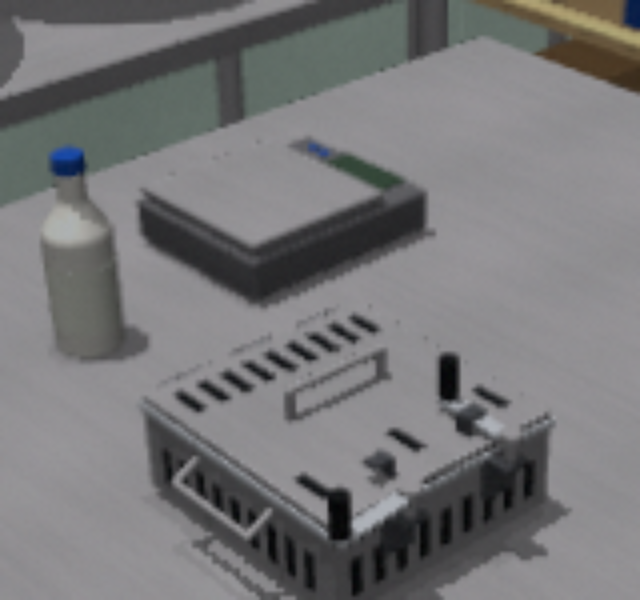

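The front latch now lies over the lid and through its catch, with the pin at crop (166,312). Now the rear latch, then I'll measure both angles.

```bash
cat >> h.py <<'E'
def pins():
    im,d=eyes.get_image("top"); P=cloud("top",d); L=toB(P); g=im.max(2)
    m=(g<75)&(P[...,2]>.118)&(P[...,2]<.165)&(abs(L[...,0])<.14)&(L[...,1]>.03)&(L[...,1]<.16)
    k,l,s,ce=cv2.connectedComponentsWithStats(m.astype(np.uint8))
    for i in range(1,k):
        if s[i,4]<6: continue
        top=P[(l==i)&(P[...,2]>.132)]
        b=toB(top[:,:2].mean(0)) if len(top) else None; b2=toB(plane("top",[ce[i]],.138)[0]); 
        for q in(b,b2):
            if q is not None:
                sg=np.sign(q[0]); print(s[i,4],q.round(4),"ang",round(float(np.arctan2(sg*q[0]-.05,.131-q[1])),3))
E
python3 - <<'E'
from h import *
latch(1,1.697)
manip.movel([.42,.15,.40],O,vel=.3)
pins()
for n in("top","scene"):
    im,d=eyes.get_image(n)
    x,y=(270,140) if n=="top" else (150,90)
    cv2.imwrite(f"pics/{n}8.png",cv2.resize(im[y:y+150,x:x+160],None,fx=4,fy=4))
E
```

```text
desc False 0.1947355315109527
w 0.01498961250394931 [-0.1  0.2  2.5]
1.58 False [3.  2.2 2.7]
1.46 False [6.1 1.3 0.5]
1.34 False [ 7.4  0.6 -1.6]
1.22 False [ 6.  -0.7  1.1]
1.1 False [ 3.4 -0.6  2.3]
0.98 False [ 2.9 -0.4  4.7]
0.86 False [ 2.1 -0.9  4.7]
0.74 False [0.8 1.3 6.8]
0.62 False [0.6 1.3 7. ]
0.5 False [-0.3  1.2  8.9]
0.38 False [0.2 2.3 7.6]
0.26 False [-0.4  2.1  8.6]
0.14 False [0.1 1.7 7.4]
0.0 False [0.7 1.8 8.5]
-0.03 False [3.3 1.  6.5]
end w 0.01475355090884757
80.55
23 [0.0516 0.0617] ang 0.023
23 [0.0508 0.0623] ang 0.011
22 [-0.0531  0.0621] ang 0.044
22 [-0.0541  0.0623] ang 0.059
```

View pics/top8.png

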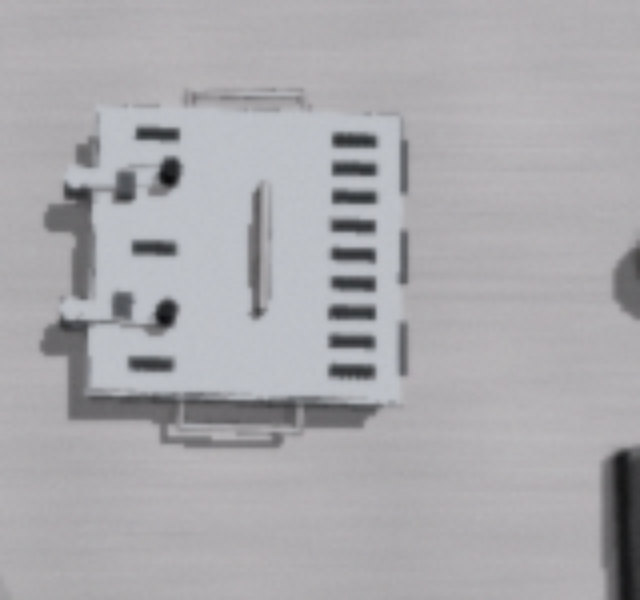

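View pics/scene8.png

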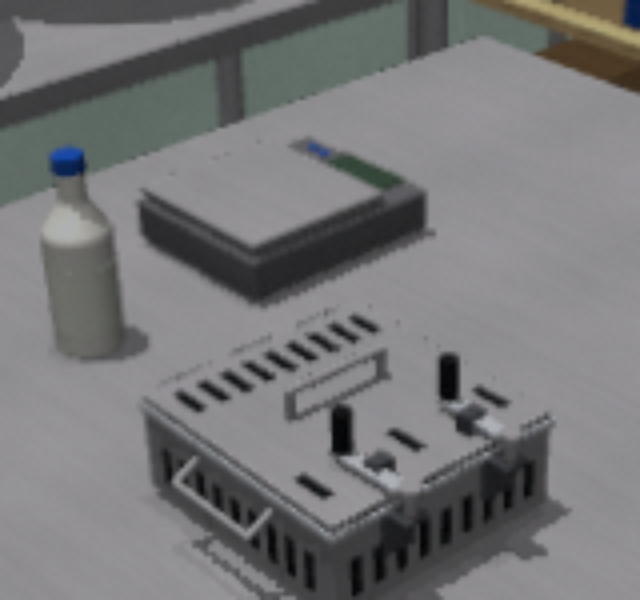

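By measurement both latches are nearly home, at about 0.02 and 0.05 rad. The front margin is within a pixel, so I'll push both pins against their stops with the fingers shut.

Run:
```python
from h import *
fingers.set_gripper(0)
for sg in(-1,1):
    manip.movel(B(sg*.098,.061,.28),O,vel=.3)
    h=manip.movel(B(sg*.098,.061,.195),vel=.1,force_limit=8); print("d",h)
    h=manip.movel(B(sg*.055,.061,.195),vel=.03,force_limit=9); p=monitor.current_eef_pos()
    print(sg,h,toB(p).round(4),monitor.current_force().round(1)); manip.sleep(.3)
    manip.movel(B(sg*.09,.061,.195),vel=.08); manip.movel(B(sg*.09,.061,.28),vel=.15)
manip.movel([.42,.15,.40],O,vel=.3)
pins()
for n in("top","scene"):
    im,d=eyes.get_image(n)
    if n=="top":
        P=cloud(n,d); L=toB(P)
        for y in(-.08,-.04,.02,.05,.085):
            m=(abs(L[...,0])<.03)&(abs(L[...,1]-y)<.008)&(d>0); print(y,np.median(P[m][:,2]).round(4))
    cv2.imwrite(f"pics/{n}9.png",im)
print(monitor.current_time(),monitor.current_force())
```

```text
d False
-1 True [-0.0678  0.0608] [ 0.9 -0.3  0.4]
d False
1 True [0.0697 0.0607] [2.  0.5 2.3]
24 [0.0487 0.0619] ang -0.019
24 [0.0475 0.0621] ang -0.037
20 [-0.0513  0.0618] ang 0.018
20 [-0.0521  0.0621] ang 0.03
-0.08 0.0935
-0.04 0.0941
0.02 0.0938
0.05 0.0941
0.085 0.0936
92.4917 [-0.84017186  0.0781987   0.38467469]
```

View pics/top9.png

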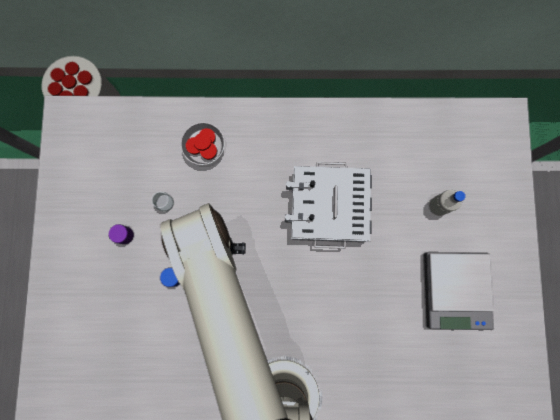

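View pics/scene9.png

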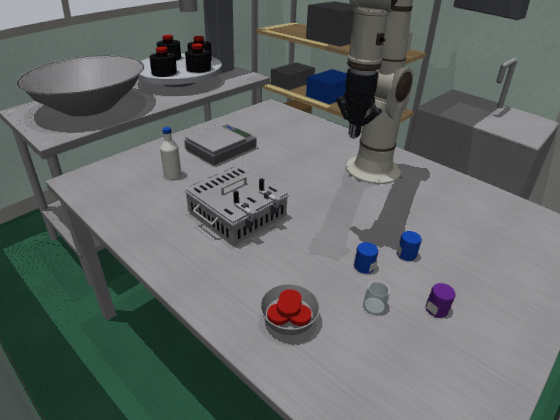

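Both pins moved in to their hard stops (angles within ±0.04 of 0), and the lid is flat. No red jar remains on the table, and the bowl (204,145), glass jar (163,202) and bottle (450,200) are where they were. I'm handing in.

```bash
python3 -c "
from station import finish_job
print(finish_job())"
```

```text
the job is handed in; nothing more can be done
None
```

I packed all four capped jars upright in the basket, shut the lid, swung both latches home and handed the job in. `finish_job` gives no verdict, so the results below are my own checks. The work took about 92 s of the 210 s allowed.

- **Jars:** each one touched the basket floor, sensed by force, before I released it. With the arm clear, all four caps measured z ≈ 0.081 m, about 1 mm from the expected 0.082 m, and within about 1 mm of their slots. I did not check them again once the lid was shut.
- **Lid:** pushed over from behind and pressed against its stop. In the last check it measured flat, at about 0.094 m along its length.
- **Latches:** after the first swing, the front one read 0.04–0.06 rad and the rear 0.01–0.02 rad. I pushed both pins against their stops to be sure. They then read about 0.02–0.03 rad (front) and −0.02 to −0.04 rad (rear), which is zero within the camera's resolution.
- **Bystanders:** the open jar, bowl and bottle look unmoved in the last pictures. The robot was clear of everything at hand-in.

No check failed. The only disagreement was that 2–3 mm spread in the camera readings of the pins.

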